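Pop open the ripening box and load the herb cheese

TASK

Press the red button so that the sprung blue lid of the ripening box pops up, then take hold of the lid to steady it and ease it gently all the way back until it rests on its stop by itself. Then pick the green herb-topped soft cheese off the tray without squeezing it hard, and set it down flat inside the box without dropping it. Leave the lid standing open and the other two cheeses, the pepper jar and the white bottle where they are.

Things in the scene. Friction and masses are not known exactly. Their poses are not given: they have to be found in the camera images.
- button_top (a point): Centre of the top face of the round red release button, 28 mm across, on the 55 mm high grey block in front of the box; top 71 mm above the table. Press straight down: 8 mm travel, 1.6 N rising to 5 N, springs back; lid freed at about 4 mm, press fully. From box_hinge it lies 200 mm to -x and 50 mm to +y. A steel catch 86 mm high stands on the block 80 mm to its -y side.
- button (a joint): Travel of the button (m): 0 up, 0.008 fully down.
- lid (a joint): Blue lid's angle (rad): 0 shut and latched, grows as it opens about the box's far top edge. Released, it springs up, bounces (0.2 to 0.85) for some 4 s and hangs ajar near 0.57 on a weak spring acting only below 0.7. Above that only its weight (200 g) acts: let go short of upright (1.57) it falls back; eased past upright it leans on a stop at 1.8 and stays.
- lid_tab (a point): Grip point in the yellow tab that sticks out in the lid's plane from the middle of its front edge. Tab 18 mm wide (own y, along the hinge line), 8 mm thick, 36 mm long; the point is 24 mm beyond the edge, 12 mm from its end. Axes turn with the lid: shut, x points to the hinge, z up. Pinched across its width it pivots between the fingers. Lid plate 150 x 200 x 8 mm.
- box_hinge (a point): Middle of the lid's hinge line on the far top edge of the box, 75 mm above the table. x points level from button side to hinge side, y along the hinge line, z up. At lid angle a, lid_tab is 174 mm x cos(a) to -x and 174 mm x sin(a) up from here, plus 4.5 mm square to the lid on its outer side. Box fixed to the table.
- chamber (a point): Centre of the floor inside the white box under the lid, 6 mm above the table; axes as box_hinge, which is 75 mm to +x. Inside 140 mm (x) by 190 mm (y), walls 5 mm, rims 75 mm above the table. A 12 mm wide steel spring arm, 82 mm to +y, reaches 35 mm in from the hinge at rim height and stands up to 25 mm above the rim once the lid is open.
- green_center (a point): Centre (half-way up) of the soft white cheese with green herbs on top: round, 56 mm diameter, 32 mm high, about 90 g, standing on the tray. Own z up. It is spoilt if the fingers squeeze it with more than about 60 N on a side; 20 to 30 N is plenty.
- red_center (a point): Centre of the white cheese with red pepper flakes on top, same size, on the tray. Leave alone.
- plain_center (a point): Centre of the plain tan cheese, same size, on the tray. Leave alone.
- jar_center (a point): Centre (half-way up) of the pepper jar with dark cap, 44 mm diameter, 66 mm high, on the tray. Leave alone.
- bottle_center (a point): Centre (half-way up) of the tall white bottle with green cap, 44 mm diameter, 160 mm high, on the table between the tray and the box. Leave alone.
- tray: White draining tray, 200 x 200 x 12 mm, fixed to the table; origin at the centre of its underside, at table height, x and y along its sides. The three cheeses and the jar stand on its top at the corners of a square of about 96 mm, in any order.
Things that resemble listed ones, but are neither listed nor needed, are in the scene too. What is shaped like the part that bears green_center but purple or yellow is not meant.

How it is judged:
On the way, in this order (a step that is already met when the one before it is completed fails the run):
1. the red button is pressed down (value of joint button above 0.0035 m).
2. the lid springs up ajar (value of joint lid above 0.35 rad).
3. the lid is steadied: held still by the fingers, open (contact force between the fingers and lid above 0.2 N and value of joint lid above 0.35 rad and velocity of joint lid between -0.15 and 0.15 rad/s), for 0.3 s.
4. the lid rests open on its stop, let go (value of joint lid above 1.7 rad and contact force between the fingers and lid below 0.05 N and velocity of joint lid between -0.15 and 0.15 rad/s), for 0.3 s.
At the end, for the whole second after the job is handed in: The green herb cheese lies flat (within 0.15 rad) on the floor inside the box, let go and at rest; the lid stands open on its stop (joint above 1.7 rad) and still; the button is up; the other two cheeses, the jar and the bottle are within 20 mm of where they stood (x of green_center in the frame of chamber between -0.055 and 0.055 m and y of green_center in the frame of chamber between -0.08 and 0.08 m and z of green_center in the frame of chamber below 0.022 m and angle between green_center's own z axis and vertical below 0.15 rad and value of joint lid above 1.7 rad and velocity of joint lid between -0.15 and 0.15 rad/s and value of joint button below 0.002 m and linear speed of green below 0.03 m/s and distance of each of red_center, plain_center, jar_center, bottle_center from where it was at the start of the episode below 0.02 m); the robot touches nothing.
It fails at once if the green cheese is squeezed with more than about 60 N a side (contact force between the fingers and green above 120 N).
It fails at once if the green cheese is dropped or thrown (moving faster than 0.6 m/s out of the fingers) (contact force between the fingers and green below 0.1 N and linear speed of green above 0.6 m/s).
It fails at once if the lid is slammed back on its stop (faster than 2 rad/s beyond upright) (value of joint lid above 1.6 rad and velocity of joint lid above 2 rad/s).
It fails at once if a bystander (red or plain cheese, jar, bottle) is pushed more than 30 mm or tipped over (distance of any of red_center, plain_center, jar_center, bottle_center from where it was at the start of the episode above 0.03 m or angle between any of red_center, plain_center, jar_center, bottle_center's own z axis and vertical above 0.5 rad).
It also fails if it takes over 72 s, if anything falls off the work surface, if the arm or the gripper's body presses on something with over 40 N, if the wrist force passes 120 N, or if a joint passes its speed limit or range.

ROBOT

A 6-joint arm with a two-finger parallel gripper is mounted at the origin on the work surface. World frame = base frame: x ahead of the robot, y to its left, z up, the work surface at z = 0. Lengths are in m, angles in rad, forces in N, time in s.
With the tool pointing down it reaches from about 0.375 to 0.975 m from the base axis. Payload 3.8 kg.
Tool frame: the origin (TCP) lies midway between the tips of the shut fingers; the grasp point (between the pads) lies 19 mm behind it; z points along the fingers, y is the line along which they close (so a half turn about z gives the same grasp; the last joint's range is limited). The gripper opens to 85 mm and grips with 20 to 120 N. Pads are 22 mm wide; open, the fingers measure 114 mm over their backs; the gripper's body (76 mm by 85 mm) begins 54 mm behind the grasp point. The pads swing forward as they close: fully open they stand 13 mm farther back than shut.
Start: joints at [1.175, 0.264, 1.604, -0, 1.274, -0.037], TCP at [0.237, 0.632, 0.231] pointing down, gripper open.
Joint ranges: [-2.63, 2.63], [-0.94, 2.18], [0.31, 2.57], [-1.31, 4.45], [0, 2.66], [-2.55, 2.55]. Speed limits (rad/s): [2.57, 2.57, 3.14, 3.14, 3.14, 3.14].

INTERFACE

Orientations are given as a rotation vector (axis times angle).
In Python, from rig import bot gives the robot as it stands.
- The arm moves only by the tool servo_tool, never from a script. Its argument "series" is a list that holds one entry, the list of rows, each a list of 7 numbers: the turn, a rotation vector about the tool's x, y, z in degrees, then the shift along the tool's x, y, z in mm, then the closure, from 0 (fully open) to 1 (shut). In form: [[[wx, wy, wz, dx, dy, dz, jaw], ...]]. A call has 1 to 8 rows; each row shifts and turns the commanded pose from where the row before left it, along the tool's axes as they then stand; what a row does not reach is not made up. A row lasts 1/12 s, in which the tool goes at most 41.7 mm and 7.16 degrees, less where a joint would pass 70% of its speed; a pose out of reach is approached as far as the arm can. A call with a gripper value outside its range is refused whole. The fingers move at their own pace and stop on an object; "newtons" is the grip in N (left out, the last holds). Time passes only in rows, so rows that do not move let the fingers close. It gives the time, the measured TCP pose, the force, the opening and the grip force at its end, in the units of the state.
- bot.observe(): the state, without advancing time (a new reading comes with each control period).
- bot.get_image(name): name is "side" or "top"; returns the picture (480x640x3 uint8, blue, green, red); there is no depth.
- bot.calibration(name): a dict with "camera_matrix" (3x3 intrinsics, pixels), "dist_coeffs" ([k1, k2, p1, p2, k3] as OpenCV has them; the pictures are not rectified), "R" (3x3) and "t" (3): a world point X has camera coordinates R X + t. Camera axes: x right, y down, z forward; pixel columns grow to the right and rows downward; lengths in m; the calibration is good to about 2 mm. A picture is of the moment at which its call begins. calibration takes no time and is no camera call.
- bot.close_job(): hands the job in; it is judged then, once.
Trained networks look in the newest picture that a camera, given by its name, has taken for a name from the list of things; names that differ only in an ending like _2 or _b are one class to them, and where a whole thing is asked for, a point or a joint stands for the part that bears it (a point fixed in the world has none). Each returns a list of dicts, best first, with "score" (0 to 1); they miss things now and then, are a little off and sometimes report something else, mostly with a low value. They report only what shows in the picture. A call takes as long as a camera call. They do not tell look-alikes from the thing itself.
- bot.regions_of(camera, thing): "pixels" (480x640 bool, what is visible of it).
- bot.tip_of(camera, thing): "point" ([x, y, z] in m, in world coordinates, good to about 4 mm: a listed point, or the origin of a listed thing).
The state is a dict: "time": time; "joints": joint angles; "qvel": joint speeds; "tau": joint torques, N m; "ee_pos": TCP position; "tcp_rot": TCP orientation; "ft_force": force on the tool from outside, world axes, zero at the start; "torque": the same for the moment, N m; "opening": finger opening in m; "finger_force": force on a finger pad.
Only numpy, scipy, OpenCV 4.12 (cv2) and the standard library are available. Lean on these libraries where they do the work, as an engineer would, in place of code of your own. Each camera call takes 0.05 s, during which the arm holds its last target. There are 200 camera calls.

## Working session

There is one attempt and no reset: what is moved stays moved. The work goes in short steps, Python scripts to look and compute and a tool call to move; the robot and the scene stay as the last step left them, time stands still between calls to the robot, and variables do not carry over. Pictures are saved under pics/ and viewed, at most 10 in all, crops included, and the job is handed in when it is done.

Besides the shell and the picture viewer there is one more tool, called by a JSON object that holds its "method" and its "body", one argument or row to a line. servo_tool: Moves the arm, as the interface text tells. Its arguments: {"type":"object","properties":{"series":{"type":"array","items":{"type":"array","items":{"type":"array","items":{"type":"number"}}}},"newtons":{"type":"number"}},"required":["series"]}

```bash
mkdir -p pics
python3 - <<'E'
from rig import bot
import cv2, numpy as np
a=bot.get_image("top"); b=bot.get_image("side")
cv2.imwrite("pics/a_top.png",a); cv2.imwrite("pics/a_side.png",b)
for th in ["button_top","box_hinge","chamber","lid_tab","green_center","red_center","plain_center","jar_center","bottle_center","tray"]:
    for cam in ("top","side"):
        r=bot.tip_of(cam,th)
        print(th,cam,[(np.round(d["point"],3).tolist(),round(d["score"],2)) for d in r[:4]])
s=bot.observe(); print(s["time"],s["ee_pos"],s["tcp_rot"],s["opening"])
E
```

```text
button_top top [([0.387, 0.228, 0.068], 0.71)]
button_top side [([0.386, 0.23, 0.071], 0.7)]
box_hinge top [([0.588, 0.203, 0.076], 0.83)]
box_hinge side [([0.591, 0.196, 0.074], 0.98)]
chamber top []
chamber side []
lid_tab top [([0.417, 0.184, 0.082], 0.66)]
lid_tab side []
green_center top [([0.408, -0.035, 0.017], 0.97), ([0.364, -0.324, 0.015], 0.91), ([0.354, -0.12, 0.021], 0.81), ([0.367, -0.205, 0.014], 0.7)]
green_center side [([0.367, -0.204, 0.017], 0.94), ([0.359, -0.125, 0.014], 0.93), ([0.362, -0.325, 0.018], 0.83), ([0.581, -0.174, 0.047], 0.74)]
red_center top [([0.497, -0.278, 0.029], 0.93)]
red_center side [([0.49, -0.278, 0.031], 0.8)]
plain_center top [([0.591, -0.269, 0.03], 0.64)]
plain_center side [([0.588, -0.268, 0.03], 0.94)]
jar_center top [([0.58, -0.17, 0.045], 0.85)]
jar_center side [([0.581, -0.174, 0.044], 0.58)]
bottle_center top [([0.499, 0.002, 0.076], 0.87)]
bottle_center side [([0.498, -0.003, 0.082], 0.98)]
tray top [([0.538, -0.225, 0.0], 0.84)]
tray side [([0.538, -0.226, 0.003], 0.79)]
1.1 [0.23703733 0.63201062 0.2312718 ] [ 5.60545566e-01  3.09114806e+00 -3.97392204e-05] 0.08536203368721883
```

View pics/a_top.png

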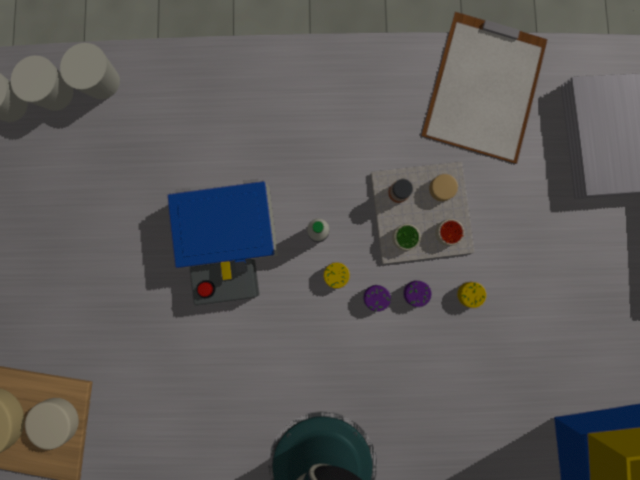

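View pics/a_side.png

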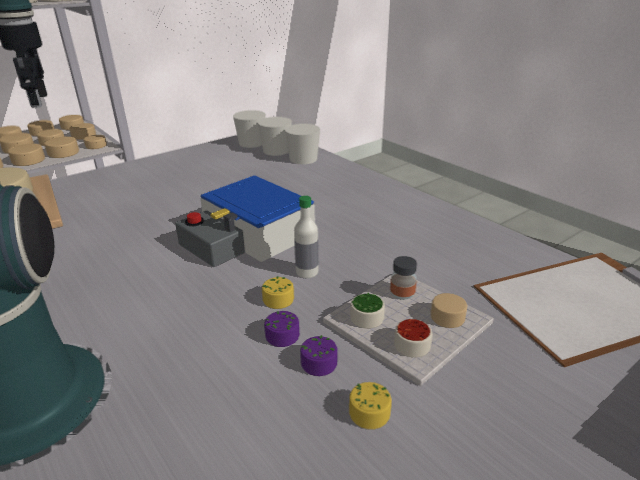

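The top view shows the closed blue box at about (222,223), with the red button at (205,289) and the yellow tab at (226,270). The tray is at about (421,213), and the bottle is at (318,228).

The candidates for the green cheese are:
- **Green-topped white, on the tray:** (407,237)
- **Purple:** (376,298) and (417,293)
- **Yellow:** (336,275) and (472,295)

Only the one at (407,237) is white with green herbs and on the tray. I'll confirm it with one crop.

```bash
cat > h.py <<'E'
from rig import bot
import cv2, numpy as np
from scipy.spatial.transform import Rotation as Rn
def ray(cam,px,z):
    c=bot.calibration(cam); K,D,R,t=[np.array(c[k],float) for k in("camera_matrix","dist_coeffs","R","t")]
    u=cv2.undistortPoints(np.array(px,float).reshape(-1,1,2),K,D).reshape(-1,2)
    d=np.c_[u,np.ones(len(u))]@R; o=-R.T@t
    return o+d*((z-o[2])/d[:,2])[:,None]
def down(yaw):  # tool z down, tool y at world angle yaw (deg)
    a=np.radians(yaw); y=np.array([np.cos(a),np.sin(a),0]); z=np.array([0,0,-1.])
    return np.c_[np.cross(y,z),y,z]
def go(p,R,s=None):
    s=s or bot.observe(); R0=Rn.from_rotvec(s["tcp_rot"]).as_matrix()
    print("t",round(s["time"],2),"turn",np.round(np.degrees(Rn.from_matrix(R0.T@R).as_rotvec()),1),
     "shift now-axes",np.round(1e3*R0.T@(np.array(p)-s["ee_pos"]),1),"new-axes",np.round(1e3*R.T@(np.array(p)-s["ee_pos"]),1))
E
python3 - <<'E'
from h import *
im=cv2.imread("pics/a_top.png")
cv2.imwrite("pics/b_crop.png",cv2.resize(im[150:320,310:490],None,fx=3.4,fy=3.4,interpolation=cv2.INTER_CUBIC))
m=bot.regions_of("top","lid")[0]["pixels"].astype(np.uint8)
c=max(cv2.findContours(m,0,2)[0],key=cv2.contourArea).reshape(-1,2)
w=ray("top",c,0.083)[:,:2]; print("lid",cv2.minAreaRect((w*1000).astype(np.float32)))
m=bot.regions_of("top","tray")[0]["pixels"].astype(np.uint8)
c=max(cv2.findContours(m,0,2)[0],key=cv2.contourArea).reshape(-1,2)
print("tray",cv2.minAreaRect((ray("top",c,0.012)[:,:2]*1000).astype(np.float32)))
# green top disc by colour, both cameras
for cam,(x0,y0) in (("top",(407,237)),("side",(368,303))):
    im=cv2.imread(f"pics/a_{cam}.png"); h=cv2.cvtColor(im,cv2.COLOR_BGR2HSV)
    k=cv2.inRange(h,(40,80,20),(85,255,255)); yy,xx=np.nonzero(k); s=np.hypot(xx-x0,yy-y0)<25
    print(cam,ray(cam,[(xx[s].mean(),yy[s].mean())],0.044))
go([0.3817,0.2366,0.231],down(96))
E
```

```text
lid ((496.142578125, 192.3054962158203), (188.0301971435547, 202.89181518554688), 6.205020427703857)
tray ((539.6622314453125, -224.98428344726562), (202.88294982910156, 202.7960662841797), 5.899266719818115)
top [[ 0.48435172 -0.18464902  0.044     ]]
side [[ 0.48376652 -0.18490876  0.044     ]]
t 1.2 turn [ -0.   -0.  -26.6] shift now-axes [-2.743e+02 -3.194e+02  3.000e-01] new-axes [-1.026e+02 -4.084e+02  3.000e-01]
```

View pics/b_crop.png

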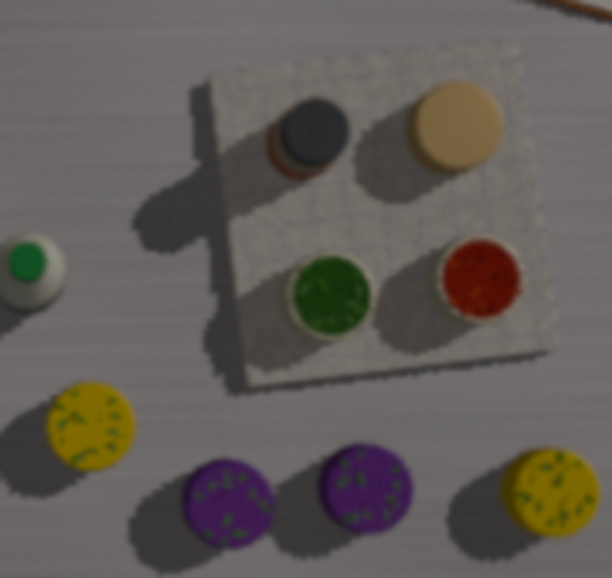

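The crop confirms it: the green herb-topped white cheese is at crop (330,296), with the red one to its right, the jar above it, and the purple and yellow look-alikes off the tray.

{"method": "servo_tool", "body": {
  "series": [
    [[0,0,-6.65,0,0,0,1],[0,0,-6.65,0,0,0,1],[0,0,-6.65,0,0,0,1],[0,0,-6.65,0,0,0,1],[0,0,0,-9,-37,0,1],[0,0,0,-9,-37,0,1],[0,0,0,-9,-37,0,1],[0,0,0,-9,-37,0,1]]
  ],
  "newtons": 25
}}

```text
time: 1.87
ee_pos: [0.2885, 0.4872, 0.2311]
tcp_rot: [-0.167, 3.137, -0.0]
ft_force: [0.0, -0.8, 0.2]
opening: -0.0
finger_force: 0.0
```

{"method": "servo_tool", "body": {
  "series": [
    [[0,0,0,-9,-37,0,1],[0,0,0,-9,-37,0,1],[0,0,0,-9,-37,0,1],[0,0,0,-9,-37,10,1],[0,0,0,-9,-37,20,1],[0,0,0,-9,-37,30,1],[0,0,0,-4,-1,30,1],[0,0,0,0,0,30,1]]
  ]
}}

```text
time: 2.53
ee_pos: [0.3691, 0.2778, 0.1162]
tcp_rot: [-0.16, 3.134, 0.002]
ft_force: [0.2, 0.6, -0.6]
opening: 0.0002
finger_force: 0.0
```

Run:
```python
from h import *
print(bot.observe()["ee_pos"],bot.observe()["opening"])
go([0.3817,0.2366,0.063],down(96))
```

```text
[0.36912543 0.27775241 0.11622917] 0.00024853417635608774
t 2.53 turn [ 0.1  0.2 -0.2] shift now-axes [ -8.2 -42.3  53.2] new-axes [ -8.2 -42.2  53.2]
```

{"method": "servo_tool", "body": {
  "series": [
    [[0,0,0,-4,-21,0,1],[0,0,0,-4,-21,0,1],[0,0,0,0,0,15,1],[0,0,0,0,0,15,1],[0,0,0,0,0,0,1],[0,0,0,0,0,0,1]]
  ]
}}

```text
time: 3.03
ee_pos: [0.379, 0.2377, 0.0856]
tcp_rot: [0.165, -3.135, 0.001]
ft_force: [0.2, -0.6, 0.5]
opening: -0.0001
finger_force: 0.0
```

Run:
```python
from h import *
print(bot.observe()["ee_pos"])
go([0.3817,0.2366,0.063],down(96))
```

```text
[0.37902567 0.23772394 0.08563439]
t 3.03 turn [-0.  -0.1  0. ] shift now-axes [-2.6 -1.4 22.6] new-axes [-2.5 -1.4 22.6]
```

{"method": "servo_tool", "body": {
  "series": [
    [[0,0,0,-2,-1,7,1],[0,0,0,0,0,6,1],[0,0,0,0,0,5,1],[0,0,0,0,0,4.5,1],[0,0,0,0,0,0,1],[0,0,0,0,0,0,1],[0,0,0,0,0,-20,1],[0,0,0,0,0,-30,1]]
  ]
}}

```text
time: 3.7
ee_pos: [0.3785, 0.2357, 0.1109]
tcp_rot: [0.165, -3.129, 0.006]
ft_force: [0.5, 0.1, 0.4]
opening: -0.0001
finger_force: 0.0
```

{"method": "servo_tool", "body": {
  "series": [
    [[0,0,0,0,0,-30,1],[0,0,0,0,0,-35,1],[0,0,0,0,0,-35,1],[0,0,0,0,0,-35,0.3],[0,0,0,0,0,-20,0.3],[0,0,0,0,0,0,0.3],[0,0,0,0,0,0,0.3],[0,0,0,0,0,0,0.3]]
  ]
}}

```text
time: 4.37
ee_pos: [0.3809, 0.237, 0.2673]
tcp_rot: [0.166, -3.135, 0.002]
ft_force: [-0.4, 0.2, -0.4]
opening: 0.0595
finger_force: 0.0
```

Run:
```python
from h import *
for cam in("side","top"):
    im=bot.get_image(cam)
    if cam=="side": cv2.imwrite("pics/c_side.png",im)
    print([(np.round(d["point"],3),d["score"]) for d in bot.tip_of(cam,"lid_tab")])
print(bot.observe()["ee_pos"],bot.observe()["opening"])
go([0.4463,0.185,0.27],down(96))
```

```text
[(array([0.426, 0.187, 0.135]), 0.81), (array([0.387, 0.228, 0.073]), 0.67)]
[(array([0.452, 0.188, 0.178]), 0.91)]
[0.38081744 0.23687758 0.26667959] 0.059847939182370566
t 4.57 turn [-0.1 -0.2  0. ] shift now-axes [-59.6 -58.5  -3.4] new-axes [-59.7 -58.4  -3.3]
```

View pics/c_side.png

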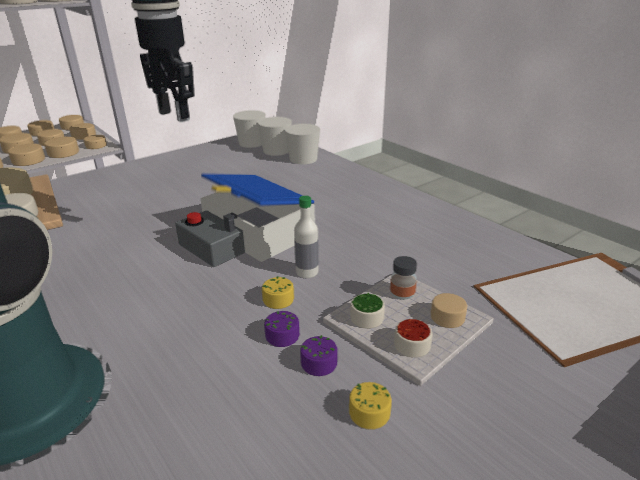

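The lid has popped and is bouncing: the blue plate is raised near (255,188), the tab is near (222,190), and the button is back up at (194,218). I'll hover above the tab and wait for it to settle.

{"method": "servo_tool", "body": {
  "series": [
    [[0,0,0,-20,-20,0,0.3],[0,0,0,-20,-20,0,0.3],[0,0,0,-20,-18,0,0.3],[0,0,0,0,0,0,0.3],[0,0,0,0,0,0,0.3],[0,0,0,0,0,0,0.3],[0,0,0,0,0,0,0.3],[0,0,0,0,0,0,0.3]]
  ]
}}

```text
time: 5.23
ee_pos: [0.4468, 0.1866, 0.2683]
tcp_rot: [0.167, -3.136, -0.0]
ft_force: [1.5, 0.6, -0.1]
opening: 0.0596
finger_force: 0.0
```

{"method": "servo_tool", "body": {
  "series": [
    [[0,0,0,0,0,0,0.3],[0,0,0,0,0,0,0.3],[0,0,0,0,0,0,0.3],[0,0,0,0,0,0,0.3],[0,0,0,0,0,0,0.3],[0,0,0,0,0,0,0.3],[0,0,0,0,0,0,0.3],[0,0,0,0,0,0,0.3]]
  ]
}}

```text
time: 5.9
ee_pos: [0.4476, 0.186, 0.2686]
tcp_rot: [-0.165, 3.137, 0.0]
ft_force: [0.2, -0.1, 0.1]
opening: 0.0596
finger_force: 0.0
```

{"method": "servo_tool", "body": {
  "series": [
    [[0,0,0,0,0,0,0.3],[0,0,0,0,0,0,0.3],[0,0,0,0,0,0,0.3],[0,0,0,0,0,0,0.3],[0,0,0,0,0,0,0.3],[0,0,0,0,0,0,0.3],[0,0,0,0,0,0,0.3],[0,0,0,0,0,0,0.3]]
  ]
}}

```text
time: 6.57
ee_pos: [0.4476, 0.186, 0.2686]
tcp_rot: [0.166, -3.137, -0.0]
ft_force: [0.1, 0.7, -1.3]
opening: 0.0597
finger_force: 0.0
```

{"method": "servo_tool", "body": {
  "series": [
    [[0,0,0,0,0,0,0.3],[0,0,0,0,0,0,0.3],[0,0,0,0,0,0,0.3],[0,0,0,0,0,0,0.3],[0,0,0,0,0,0,0.3],[0,0,0,0,0,0,0.3],[0,0,0,0,0,0,0.3],[0,0,0,0,0,0,0.3]]
  ]
}}

```text
time: 7.23
ee_pos: [0.4476, 0.186, 0.2686]
tcp_rot: [-0.166, 3.137, -0.0]
ft_force: [0.5, 0.4, 0.7]
opening: 0.0602
finger_force: 0.0
```

{"method": "servo_tool", "body": {
  "series": [
    [[0,0,0,0,0,0,0.3],[0,0,0,0,0,0,0.3],[0,0,0,0,0,0,0.3],[0,0,0,0,0,0,0.3],[0,0,0,0,0,0,0.3],[0,0,0,0,0,0,0.3],[0,0,0,0,0,0,0.3],[0,0,0,0,0,0,0.3]]
  ]
}}

```text
time: 7.9
ee_pos: [0.4476, 0.186, 0.2686]
tcp_rot: [0.166, -3.137, 0.0]
ft_force: [-0.6, 0.0, -0.3]
opening: 0.0596
finger_force: 0.0
```

Run:
```python
from h import *
P=[]
for cam in("side","top","side"):
    im=bot.get_image(cam)
    r=bot.tip_of(cam,"lid_tab"); print(cam,[(np.round(d["point"],3),d["score"]) for d in r])
print(bot.observe()["ee_pos"],bot.observe()["opening"])
go([0.4463,0.185,0.154],down(96))
```

```text
side [(array([0.447, 0.19 , 0.173]), 0.71)]
top []
side [(array([0.445, 0.19 , 0.17 ]), 0.86)]
[0.44759683 0.18606196 0.26862139] 0.05959069562472275
t 8.2 turn [ 0. -0.  0.] shift now-axes [  1.4  -0.9 114.6] new-axes [  1.4  -0.9 114.6]
```

The lid has settled with the tab at (0.446, 0.188, 0.172), which is about 0.57 rad. Next I descend and pinch.

{"method": "servo_tool", "body": {
  "series": [
    [[0,0,0,2,1,30,0.4],[0,0,0,2,0.5,30,0.4],[0,0,0,0,0,30,0.4],[0,0,0,0,0,18,0.4],[0,0,0,0,0,8,0.5],[0,0,0,0,0,0,0.5],[0,0,0,0,0,0,0.6],[0,0,0,0,0,0,0.65]]
  ],
  "newtons": 25
}}

```text
time: 8.87
ee_pos: [0.4449, 0.1876, 0.1544]
tcp_rot: [-0.165, 3.134, 0.001]
ft_force: [0.5, 1.1, -0.4]
opening: 0.0298
finger_force: 0.0
```

{"method": "servo_tool", "body": {
  "series": [
    [[0,0,0,0,0,0,0.75],[0,0,0,0,0,0,0.85],[0,0,0,0,0,0,1],[0,0,0,0,0,0,1],[0,0,0,0,0,0,1],[0,0,0,0,0,0,1],[0,0,0,0,0,0,1],[0,0,0,0,0,0,1]]
  ]
}}

```text
time: 9.53
ee_pos: [0.4437, 0.1873, 0.1528]
tcp_rot: [-0.166, 3.137, 0.001]
ft_force: [-0.4, -0.4, 1.8]
opening: 0.0169
finger_force: 28.3
```

Run:
```python
from h import *
bot.get_image("side"); r=bot.tip_of("side","lid_tab"); print([(np.round(d["point"],3),d["score"]) for d in r])
s=bot.observe(); print(s["ee_pos"],s["opening"],s["finger_force"],s["ft_force"])
# arc in tool axes: relative shifts from a0 to a, grip radius r
h=np.array([0.5895,0.2,0.075]); a=np.radians(6); bx=np.array([np.cos(a),np.sin(a),0])
g=s["ee_pos"]+[0,0,0.021]; dx=(g-h)@bx; dz=g[2]-h[2]; rho=np.hypot(dx,dz); a0=np.arctan2(dz,-dx)
print("radius",rho,"angle",a0)
R0=Rn.from_rotvec(s["tcp_rot"]).as_matrix(); prev=g
A=np.linspace(a0,1.84,33)
for i in range(32):
    d=rho*(-(np.cos(A[i+1])-np.cos(A[i]))*bx+np.array([0,0,np.sin(A[i+1])-np.sin(A[i])]))
    print(i,np.round(R0.T@d*1e3,1).tolist())
```

```text
[(array([0.444, 0.186, 0.17 ]), 0.81)]
[0.44358337 0.18731532 0.15275225] 0.017477757756621824 28.343764543533325 [-0.63105619  1.68683972  1.70493767]
radius 0.17662846840347918 angle 0.5932949195743165
0 [-4.0, -0.0, -5.6]
1 [-4.2, -0.0, -5.5]
2 [-4.4, -0.0, -5.3]
3 [-4.6, -0.0, -5.1]
4 [-4.8, -0.0, -4.9]
5 [-5.0, -0.0, -4.8]
6 [-5.2, -0.0, -4.6]
7 [-5.3, -0.0, -4.4]
8 [-5.5, -0.0, -4.1]
9 [-5.7, -0.0, -3.9]
10 [-5.8, -0.0, -3.7]
11 [-5.9, -0.0, -3.5]
12 [-6.1, -0.0, -3.2]
13 [-6.2, -0.0, -3.0]
14 [-6.3, -0.0, -2.8]
15 [-6.4, -0.0, -2.5]
16 [-6.5, -0.0, -2.3]
17 [-6.6, -0.0, -2.0]
18 [-6.7, -0.0, -1.7]
19 [-6.7, -0.0, -1.5]
20 [-6.8, -0.0, -1.2]
21 [-6.8, -0.0, -1.0]
22 [-6.8, -0.0, -0.7]
23 [-6.9, -0.0, -0.4]
24 [-6.9, -0.0, -0.2]
25 [-6.9, -0.0, 0.1]
26 [-6.9, -0.0, 0.4]
27 [-6.9, -0.0, 0.6]
28 [-6.8, -0.0, 0.9]
29 [-6.8, -0.0, 1.2]
30 [-6.7, -0.0, 1.4]
31 [-6.7, -0.0, 1.7]
```

{"method": "servo_tool", "body": {
  "series": [
    [[0,0,0,-4,0,-5.6,1],[0,0,0,-4.2,0,-5.5,1],[0,0,0,-4.4,0,-5.3,1],[0,0,0,-4.6,0,-5.1,1],[0,0,0,-4.8,0,-4.9,1],[0,0,0,-5,0,-4.8,1],[0,0,0,-5.2,0,-4.6,1],[0,0,0,-5.3,0,-4.4,1]]
  ]
}}

```text
time: 10.3
ee_pos: [0.481, 0.1915, 0.1933]
tcp_rot: [0.165, -3.137, -0.001]
ft_force: [-3.1, 4.1, -2.4]
opening: 0.0175
finger_force: 28.7
```

{"method": "servo_tool", "body": {
  "series": [
    [[0,0,0,-5.5,0,-4.1,1],[0,0,0,-5.7,0,-3.9,1],[0,0,0,-5.8,0,-3.7,1],[0,0,0,-5.9,0,-3.5,1],[0,0,0,-6.1,0,-3.2,1],[0,0,0,-6.2,0,-3,1],[0,0,0,-6.3,0,-2.8,1],[0,0,0,-6.4,0,-2.5,1]]
  ]
}}

```text
time: 10.97
ee_pos: [0.5288, 0.1969, 0.2199]
tcp_rot: [0.165, -3.137, -0.002]
ft_force: [-1.9, 5.2, -1.0]
opening: 0.0176
finger_force: 29.0
```

Run:
```python
from h import *
bot.get_image("side"); r=bot.tip_of("side","lid_tab"); print([(np.round(d["point"],3),d["score"]) for d in r])
s=bot.observe(); print(s["ee_pos"],s["opening"],s["finger_force"],s["ft_force"],s["torque"])
h=np.array([0.5895,0.2,0.075]); a=np.radians(6); bx=np.array([np.cos(a),np.sin(a),0])
g=s["ee_pos"]+[0,0,0.021]; dx=(g-h)@bx; dz=g[2]-h[2]; print(np.hypot(dx,dz),np.arctan2(dz,-dx))
```

```text
[(array([0.527, 0.193, 0.238]), 0.89), (array([ 0.485, -0.184,  0.03 ]), 0.7)]
[0.52977173 0.19698178 0.22029066] 0.017338884042353734 29.036487936973572 [-1.82414197  4.54308324  0.12027153] [0.89613479 0.45903211 0.06938944]
0.17668800209445243 1.226029247693801
```

{"method": "servo_tool", "body": {
  "series": [
    [[0,0,0,-6.5,0,-2.3,1],[0,0,0,-6.6,0,-2,1],[0,0,0,-6.7,0,-1.7,1],[0,0,0,-6.7,0,-1.5,1],[0,0,0,-6.8,0,-1.2,1],[0,0,0,-6.8,0,-1,1],[0,0,0,-6.8,0,-0.7,1],[0,0,0,-6.9,0,-0.4,1]]
  ]
}}

```text
time: 11.73
ee_pos: [0.5824, 0.2029, 0.2308]
tcp_rot: [0.165, -3.137, -0.003]
ft_force: [-2.2, 6.3, -0.3]
opening: 0.0173
finger_force: 29.2
```

{"method": "servo_tool", "body": {
  "series": [
    [[0,0,0,-6.9,0,-0.2,1],[0,0,0,-6.9,0,0.1,1],[0,0,0,-6.9,0,0.4,1],[0,0,0,-6.9,0,0.6,1],[0,0,0,-6.8,0,0.9,1],[0,0,0,-4,0,0.7,1],[0,0,0,0,0,0,1],[0,0,0,0,0,0,1]]
  ]
}}

```text
time: 12.4
ee_pos: [0.6209, 0.2073, 0.2284]
tcp_rot: [-0.166, 3.136, 0.003]
ft_force: [-2.3, 6.8, -0.6]
opening: 0.0177
finger_force: 29.6
```

Run:
```python
from h import *
im=bot.get_image("side"); cv2.imwrite("pics/d_side.png",im)
r=bot.tip_of("side","lid_tab"); print([(np.round(d["point"],3),d["score"]) for d in r])
s=bot.observe(); print(s["ee_pos"],s["opening"],s["finger_force"],s["ft_force"],s["torque"])
h=np.array([0.5895,0.2,0.075]); a=np.radians(6); bx=np.array([np.cos(a),np.sin(a),0])
g=s["ee_pos"]+[0,0,0.021]; dx=(g-h)@bx; dz=g[2]-h[2]; print(np.hypot(dx,dz),np.arctan2(dz,-dx))
```

```text
[(array([0.616, 0.203, 0.242]), 0.59)]
[0.62079932 0.2072865  0.22842234] 0.017158258798087987 29.54449474811554 [-0.82195344  5.79740411 -1.36544389] [1.03466301 0.37978676 0.02307729]
0.17731354729720414 1.7516283585370036
```

Lid angle is about 1.73. I'll ease it the last bit, then release and lift clear.

{"method": "servo_tool", "body": {
  "series": [
    [[0,0,0,-4,0,0.9,1],[0,0,0,-4,0,1,1],[0,0,0,-3,0,0.8,1],[0,0,0,0,0,0,1],[0,0,0,0,0,0,1]]
  ]
}}

```text
time: 12.92
ee_pos: [0.6319, 0.2085, 0.2261]
tcp_rot: [-0.166, 3.136, 0.004]
ft_force: [-1.6, 6.5, 1.2]
opening: 0.0173
finger_force: 29.9
```

{"method": "servo_tool", "body": {
  "series": [
    [[0,0,0,0,0,0,0.75],[0,0,0,0,0,0,0.6],[0,0,0,0,0,0,0.4],[0,0,0,0,0,0,0.4],[0,0,0,0,0,0,0.4],[0,0,0,0,0,0,0.4]]
  ]
}}

```text
time: 13.42
ee_pos: [0.6294, 0.2168, 0.2244]
tcp_rot: [0.166, -3.135, -0.026]
ft_force: [-4.3, 28.2, -5.6]
opening: 0.051
finger_force: 14.2
```

{"method": "servo_tool", "body": {
  "series": [
    [[0,0,0,0,0,-10,0.4],[0,0,0,0,0,-20,0.4],[0,0,0,0,0,-30,0.4],[0,0,0,0,0,-30,0.2],[0,0,0,0,0,0,0]]
  ]
}}

```text
time: 13.83
ee_pos: [0.635, 0.2068, 0.3239]
tcp_rot: [-0.164, 3.124, 0.001]
ft_force: [1.0, -0.4, 1.4]
opening: 0.0736
finger_force: 0.0
```

Run:
```python
from h import *
im=bot.get_image("side"); cv2.imwrite("pics/e_side.png",im)
r=bot.tip_of("side","lid_tab"); print([(np.round(d["point"],3),d["score"]) for d in r])
s=bot.observe(); print(s["ee_pos"],s["opening"],s["ft_force"],s["joints"])
go([0.484,-0.185,0.30],down(51)); go([0.484,-0.185,0.30],down(51+180))
```

```text
[(array([0.63 , 0.208, 0.239]), 0.73)]
[0.63293933 0.20631002 0.31820733] 0.08493528677234419 [ 0.00077803 -0.59033843 -0.56393818] [ 0.27860301  0.20419831  1.51885968 -0.00178117  1.41275425 -1.39675866]
t 13.93 turn [ 0.1  0.3 45. ] shift now-axes [ 189.2 -373.6   17.3] new-axes [-130.5 -397.8   18.2]
t 13.93 turn [-4.00e-01  1.00e-01 -1.35e+02] shift now-axes [ 189.2 -373.6   17.3] new-axes [130.5 397.8  18.2]
```

View pics/e_side.png

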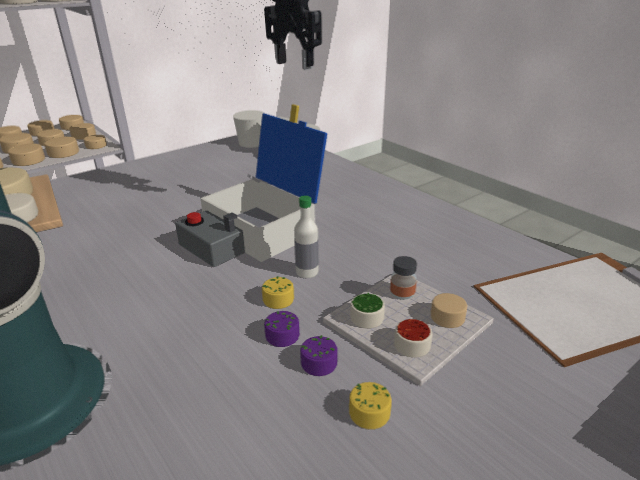

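The lid rests open on its stop: the blue plate stands upright at (290,155) with the tab at (295,112), clear of the gripper. Everything else is unmoved. Next is the green cheese, at about (368,308).

{"method": "servo_tool", "body": {
  "series": [
    [[0,0,6.5,0,0,0,0],[0,0,6.5,0,0,0,0],[0,0,6.5,0,0,0,0],[0,0,6.5,0,0,0,0],[0,0,6.5,0,0,0,0],[0,0,6.5,0,0,0,0],[0,0,6,0,0,0,0],[0,0,0,-10,-30,2,0]]
  ],
  "newtons": 25
}}

```text
time: 14.6
ee_pos: [0.6207, 0.1799, 0.3109]
tcp_rot: [-1.05, -2.96, -0.001]
ft_force: [0.4, -0.9, -0.2]
opening: 0.0854
finger_force: 0.0
```

{"method": "servo_tool", "body": {
  "series": [
    [[0,0,0,-10,-30,2,0],[0,0,0,-10,-30,2,0],[0,0,0,-10,-30,2,0],[0,0,0,-10,-30,2,0],[0,0,0,-10,-30,2,0],[0,0,0,-10,-30,2,0],[0,0,0,-10,-30,2,0],[0,0,0,-10,-30,2,0]]
  ]
}}

```text
time: 15.27
ee_pos: [0.5297, -0.0616, 0.2954]
tcp_rot: [-1.047, -2.96, 0.003]
ft_force: [0.8, -0.5, 0.0]
opening: 0.0852
finger_force: 0.0
```

{"method": "servo_tool", "body": {
  "series": [
    [[0,0,0,-10,-30,0,0],[0,0,0,-10,-30,0,0],[0,0,0,-10,-30,0,0],[0,0,0,-10,-30,0,0],[0,0,0,0,0,0,0],[0,0,0,0,0,0,0]]
  ]
}}

```text
time: 15.77
ee_pos: [0.4856, -0.1797, 0.2957]
tcp_rot: [-1.053, -2.958, 0.001]
ft_force: [-0.6, 0.8, -0.5]
opening: 0.0857
finger_force: 0.0
```

Run:
```python
from h import *
print(bot.observe()["ee_pos"],bot.observe()["joints"])
go([0.484,-0.185,0.10],down(51))
```

```text
[ 0.48557904 -0.17974575  0.29571405] [-4.02109332e-01 -6.96067137e-02  1.84994724e+00 -8.00681843e-04
  1.36332395e+00 -1.28894061e+00]
t 15.77 turn [-0.1 -0.1 -0.2] shift now-axes [ -2.4  -4.8 195.7] new-axes [ -2.1  -5.1 195.7]
```

{"method": "servo_tool", "body": {
  "series": [
    [[0,0,0,-2,-5,35,0],[0,0,0,0,0,35,0],[0,0,0,0,0,35,0],[0,0,0,0,0,35,0],[0,0,0,0,0,35,0],[0,0,0,0,0,20,0],[0,0,0,0,0,0,0],[0,0,0,0,0,0,0]]
  ]
}}

```text
time: 16.43
ee_pos: [0.4841, -0.1818, 0.1004]
tcp_rot: [-1.044, -2.958, -0.0]
ft_force: [0.5, -0.4, 0.2]
opening: 0.086
finger_force: 0.0
```

Run:
```python
from h import *
print(bot.observe()["ee_pos"])
go([0.484,-0.185,0.012],down(51))
im=bot.get_image("side"); cv2.imwrite("pics/f.png",cv2.resize(im[200:400,270:500],None,fx=3,fy=3))
```

```text
[ 0.4841289  -0.18176543  0.10041343]
t 16.43 turn [-0.1 -0.2  0.1] shift now-axes [-2.3 -2.5 88.4] new-axes [-1.9 -2.6 88.4]
```

View pics/f.png

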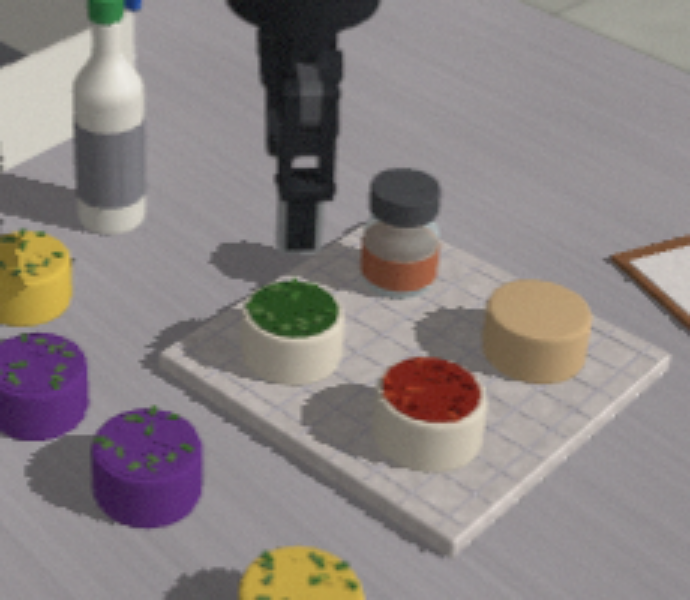

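The gripper, at crop (300,230), stands right over the green cheese at crop (293,330), and both fingers will clear the jar and the red cheese. I'll descend and close gently.

{"method": "servo_tool", "body": {
  "series": [
    [[0,0,0,-2,-2.5,20,0],[0,0,0,0,0,25,0],[0,0,0,0,0,20,0],[0,0,0,0,0,14,0],[0,0,0,0,0,9,0],[0,0,0,0,0,0,0],[0,0,0,0,0,0,0.1],[0,0,0,0,0,0,0.2]]
  ],
  "newtons": 25
}}

```text
time: 17.15
ee_pos: [0.4871, -0.187, 0.016]
tcp_rot: [1.046, 2.959, -0.0]
ft_force: [0.6, -0.2, -0.2]
opening: 0.0687
finger_force: 0.0
```

{"method": "servo_tool", "body": {
  "series": [
    [[0,0,0,0,0,0,0.25],[0,0,0,0,0,0,0.3],[0,0,0,0,0,0,0.35],[0,0,0,0,0,0,0.4],[0,0,0,0,0,0,0.45],[0,0,0,0,0,0,0.5],[0,0,0,0,0,0,0.5],[0,0,0,0,0,0,0.5]]
  ],
  "newtons": 25
}}

```text
time: 17.82
ee_pos: [0.4862, -0.1867, 0.0154]
tcp_rot: [1.047, 2.96, -0.0]
ft_force: [-0.9, 0.6, 6.6]
opening: 0.0552
finger_force: 25.8
```

{"method": "servo_tool", "body": {
  "series": [
    [[0,0,0,0,0,-5,0.5],[0,0,0,0,0,-10,0.5],[0,0,0,0,0,-20,0.5],[0,0,0,0,0,-30,0.5],[0,0,0,0,0,-35,0.5],[0,0,0,0,0,-35,0.5],[0,0,0,0,0,-35,0.5],[0,0,0,0,0,-30,0.5]]
  ]
}}

```text
time: 18.48
ee_pos: [0.4854, -0.1864, 0.2174]
tcp_rot: [1.047, 2.96, -0.0]
ft_force: [1.0, -0.6, -0.3]
opening: 0.0552
finger_force: 26.9
```

Run:
```python
from h import *
s=bot.observe();print(s["ee_pos"],s["opening"],s["finger_force"],s["ft_force"])
im=bot.get_image("side"); cv2.imwrite("pics/g.png",im[50:400,150:550])
r=bot.tip_of("side","green_center"); print([(np.round(d["point"],3),round(d["score"],2)) for d in r])
a=np.radians(6); C=np.array([0.515,0.192]); p=C-0.008*np.array([np.cos(a),np.sin(a)])-0.008*np.array([-np.sin(a),np.cos(a)])
print(p); go([p[0],p[1],0.24],down(96))
```

```text
[ 0.48536268 -0.18642506  0.21744229] 0.05522091361088631 26.903098225593567 [ 0.95035792 -0.58845162 -0.32589459]
[(array([ 0.369, -0.204,  0.017]), 0.97), (array([ 0.413, -0.037,  0.014]), 0.91), (array([ 0.485, -0.184,  0.232]), 0.86), (array([ 0.359, -0.124,  0.017]), 0.84), (array([ 0.36 , -0.324,  0.015]), 0.67)]
[0.50788005 0.1832076 ]
t 18.58 turn [ -0.1   0.8 -45. ] shift now-axes [218.6 300.6 -19.8] new-axes [-57.5 367.3 -18.1]
```

View pics/g.png

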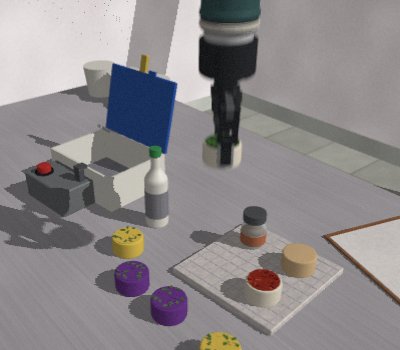

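The cheese is held upright at crop (222,152), and the others stand undisturbed. I'll carry it over to the box.

{"method": "servo_tool", "body": {
  "series": [
    [[0,0,-6,0,0,-3,0.5],[0,0,-6.5,0,0,-3,0.5],[0,0,-6.5,0,0,-3,0.5],[0,0,-6.5,0,0,-3,0.5],[0,0,-6.5,0,0,-3,0.5],[0,0,-6.5,0,0,-3,0.5],[0,0,-6.5,0,0,0,0.5],[0,0,0,-3,20,0,0.5]]
  ]
}}

```text
time: 19.25
ee_pos: [0.4858, -0.1681, 0.2319]
tcp_rot: [0.17, -3.136, 0.003]
ft_force: [0.6, 0.3, -0.4]
opening: 0.055
finger_force: 27.0
```

{"method": "servo_tool", "body": {
  "series": [
    [[0,0,0,-5,30,0,0.5],[0,0,0,-5,30,0,0.5],[0,0,0,-5,30,0,0.5],[0,0,0,-5,30,0,0.5],[0,0,0,-5,30,0,0.5],[0,0,0,-5,30,0,0.5],[0,0,0,-5,30,0,0.5],[0,0,0,-5,30,0,0.5]]
  ]
}}

```text
time: 19.92
ee_pos: [0.4998, 0.0781, 0.2316]
tcp_rot: [0.165, -3.136, 0.0]
ft_force: [0.1, -0.3, -0.9]
opening: 0.0552
finger_force: 27.0
```

{"method": "servo_tool", "body": {
  "series": [
    [[0,0,0,-5,30,0,0.5],[0,0,0,-5,30,0,0.5],[0,0,0,-4,25,0,0.5],[0,0,0,0,10,0,0.5],[0,0,0,0,0,0,0.5],[0,0,0,0,0,0,0.5]]
  ]
}}

```text
time: 20.42
ee_pos: [0.504, 0.1723, 0.2316]
tcp_rot: [0.168, -3.136, 0.002]
ft_force: [-0.5, -0.4, -0.9]
opening: 0.055
finger_force: 27.0
```

Run:
```python
from h import *
s=bot.observe();print(s["ee_pos"],s["opening"],s["finger_force"],s["joints"])
go([0.508,0.183,0.008],down(96))
```

```text
[0.50395028 0.17229342 0.23157729] 0.05499918817031316 27.042327225208282 [ 2.83210524e-01 -5.39050247e-03  1.90566025e+00 -8.92909085e-04
  1.24279751e+00 -1.39418521e+00]
t 20.42 turn [-0.1 -0.1  0.1] shift now-axes [ -5.5  10.5 223.6] new-axes [ -5.1  10.2 223.6]
```

{"method": "servo_tool", "body": {
  "series": [
    [[0,0,0,-5,10,10,0.5],[0,0,0,0,0,30,0.5],[0,0,0,0,0,30,0.5],[0,0,0,0,0,30,0.5],[0,0,0,0,0,30,0.5],[0,0,0,0,0,30,0.5],[0,0,0,0,0,20,0.5],[0,0,0,0,0,20,0.5]]
  ]
}}

```text
time: 21.08
ee_pos: [0.5075, 0.1815, 0.0296]
tcp_rot: [0.162, -3.135, 0.001]
ft_force: [0.5, 0.3, -0.8]
opening: 0.0552
finger_force: 27.1
```

{"method": "servo_tool", "body": {
  "series": [
    [[0,0,0,0,0,8,0.5],[0,0,0,0,0,4,0.5],[0,0,0,0,0,2,0.5],[0,0,0,0,0,2,0.5],[0,0,0,0,0,0,0.5],[0,0,0,0,0,0,0.5],[0,0,0,0,0,0,0.5]]
  ]
}}

```text
time: 21.67
ee_pos: [0.5094, 0.1834, 0.0172]
tcp_rot: [-0.165, 3.135, 0.001]
ft_force: [-0.3, 0.4, -1.5]
opening: 0.0554
finger_force: 27.1
```

Run:
```python
from h import *
s=bot.observe();print(s["ee_pos"],s["ft_force"],s["finger_force"])
im=bot.get_image("side"); cv2.imwrite("pics/h.png",cv2.resize(im[90:290,160:360],None,fx=3,fy=3))
```

```text
[0.50944047 0.18342294 0.01724933] [-0.26823491  0.37675086 -1.47045548] 27.084079384803772
```

View pics/h.png

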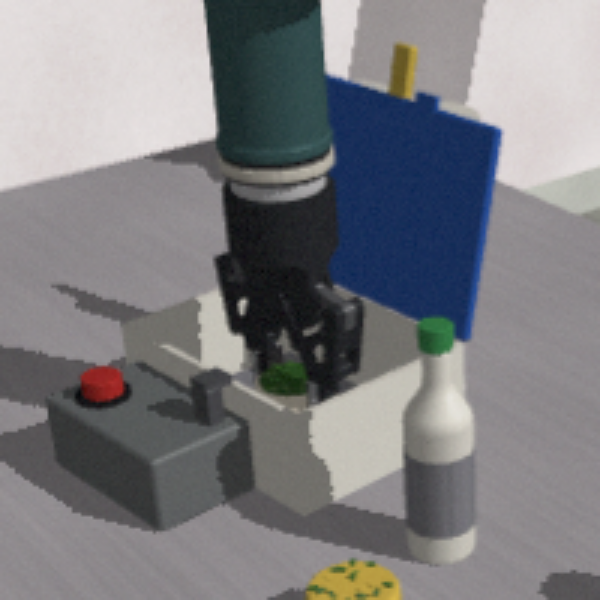

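The cheese is inside the box at crop (285,378), clear of the walls, and the lid is standing. About 8 mm remain to the floor.

{"method": "servo_tool", "body": {
  "series": [
    [[0,0,0,0,0,2,0.5],[0,0,0,0,0,2,0.5],[0,0,0,0,0,1.5,0.5],[0,0,0,0,0,1,0.5],[0,0,0,0,0,0,0.5],[0,0,0,0,0,0,0.5]]
  ]
}}

```text
time: 22.22
ee_pos: [0.5083, 0.1831, 0.0094]
tcp_rot: [0.166, -3.137, 0.0]
ft_force: [-0.2, -0.6, -0.8]
opening: 0.0551
finger_force: 27.1
```

{"method": "servo_tool", "body": {
  "series": [
    [[0,0,0,0,0,0.8,0.5],[0,0,0,0,0,0,0.5],[0,0,0,0,0,0,0.5]]
  ]
}}

```text
time: 22.47
ee_pos: [0.5085, 0.1831, 0.0088]
tcp_rot: [0.166, -3.137, 0.0]
ft_force: [-0.5, 0.0, -1.4]
opening: 0.0553
finger_force: 27.1
```

{"method": "servo_tool", "body": {
  "series": [
    [[0,0,0,0,0,0.7,0.5],[0,0,0,0,0,0,0.5],[0,0,0,0,0,0,0.5]]
  ]
}}

```text
time: 22.72
ee_pos: [0.5087, 0.1832, 0.0085]
tcp_rot: [-0.165, 3.137, 0.0]
ft_force: [-1.1, -0.3, 3.6]
opening: 0.0553
finger_force: 27.3
```

{"method": "servo_tool", "body": {
  "series": [
    [[0,0,0,0,0,0.7,0.5],[0,0,0,0,0,0,0.5],[0,0,0,0,0,0,0.5]]
  ]
}}

```text
time: 22.97
ee_pos: [0.5087, 0.1832, 0.0084]
tcp_rot: [-0.166, 3.137, -0.0]
ft_force: [-3.5, -1.5, 7.3]
opening: 0.0551
finger_force: 28.0
```

{"method": "servo_tool", "body": {
  "series": [
    [[0,0,0,0,0,0.7,0.5],[0,0,0,0,0,0,0.5],[0,0,0,0,0,0,0.5]]
  ]
}}

```text
time: 23.22
ee_pos: [0.5086, 0.1832, 0.0084]
tcp_rot: [0.166, -3.137, 0.0]
ft_force: [-5.1, -2.2, 13.3]
opening: 0.0553
finger_force: 28.4
```

The floor has been touched. I'll back off slightly, open slowly, then lift straight out.

{"method": "servo_tool", "body": {
  "series": [
    [[0,0,0,0,0,-1.2,0.45],[0,0,0,0,0,0,0.4],[0,0,0,0,0,0,0.3],[0,0,0,0,0,0,0.2],[0,0,0,0,0,0,0.1],[0,0,0,0,0,0,0.05],[0,0,0,0,0,0,0.05],[0,0,0,0,0,0,0.05]]
  ],
  "newtons": 20
}}

```text
time: 23.88
ee_pos: [0.5085, 0.1831, 0.0077]
tcp_rot: [0.166, -3.137, 0.0]
ft_force: [0.1, 0.2, 0.4]
opening: 0.0812
finger_force: 0.0
```

Run:
```python
from h import *
s=bot.observe();print(s["ee_pos"],s["ft_force"],s["finger_force"],s["opening"])
```

```text
[0.50845489 0.18307715 0.00773984] [0.0989223  0.23639336 0.39203305] 0.0 0.08120708496309166
```

{"method": "servo_tool", "body": {
  "series": [
    [[0,0,0,0,0,-8,0.05],[0,0,0,0,0,-15,0.05],[0,0,0,0,0,-25,0.05],[0,0,0,0,0,-35,0.05],[0,0,0,0,0,-35,0.05],[0,0,0,0,0,-35,0.05],[0,0,0,0,0,-35,0.05],[0,0,0,0,0,-30,0.05]]
  ]
}}

```text
time: 24.55
ee_pos: [0.5088, 0.1832, 0.2294]
tcp_rot: [-0.165, 3.135, 0.001]
ft_force: [1.0, -0.1, 0.3]
opening: 0.0811
finger_force: 0.0
```

{"method": "servo_tool", "body": {
  "series": [
    [[0,0,0,10,0,-30,0.05],[0,0,0,20,0,-20,0.05],[0,0,0,30,0,0,0.05],[0,0,0,30,0,0,0.05],[0,0,0,0,0,0,0.05],[0,0,0,0,0,0,0.05]]
  ]
}}

```text
time: 25.05
ee_pos: [0.4181, 0.1736, 0.2767]
tcp_rot: [-0.167, 3.135, 0.001]
ft_force: [0.4, -0.9, 0.2]
opening: 0.0812
finger_force: 0.0
```

Run:
```python
from h import *
s=bot.observe();print(s["time"],s["ee_pos"],s["ft_force"],s["opening"])
a=bot.get_image("side"); b=bot.get_image("top")
for n in("lid_tab","red_center","plain_center","jar_center","bottle_center","green_center"):
    print(n,[(np.round(d["point"],3).tolist(),round(d["score"],2)) for c in("side","top") for d in bot.tip_of(c,n)])
cv2.imwrite("pics/i.png",np.hstack([cv2.resize(a[80:380,150:500],(400,343)),cv2.resize(b[140:340,150:383],(400,343))]))
```

```text
25.05 [0.41805462 0.17355101 0.27674777] [ 0.41552716 -0.89896427  0.19271191] 0.08124998051624674
lid_tab [([0.632, 0.21, 0.241], 0.85), ([0.631, 0.208, 0.246], 0.76)]
red_center [([0.493, -0.28, 0.03], 0.8), ([0.497, -0.28, 0.03], 0.86), ([0.518, 0.197, 0.006], 0.31)]
plain_center [([0.588, -0.268, 0.025], 0.58), ([0.591, -0.27, 0.028], 0.83)]
jar_center [([0.585, -0.176, 0.045], 0.89), ([0.578, -0.17, 0.04], 0.81)]
bottle_center [([0.498, -0.002, 0.082], 0.61), ([0.502, -0.001, 0.077], 0.74)]
green_center [([0.364, -0.204, 0.019], 0.87), ([0.36, -0.122, 0.018], 0.79), ([0.408, -0.038, 0.014], 0.67), ([0.506, 0.183, 0.022], 0.62), ([0.589, 0.197, 0.076], 0.57), ([0.364, -0.326, 0.017], 0.56), ([0.364, -0.323, 0.014], 0.83), ([0.358, -0.118, 0.017], 0.78), ([0.504, 0.184, 0.021], 0.71), ([0.582, -0.173, 0.043], 0.61), ([0.37, -0.204, 0.015], 0.58), ([0.408, -0.034, 0.015], 0.57)]
```

View pics/i.png

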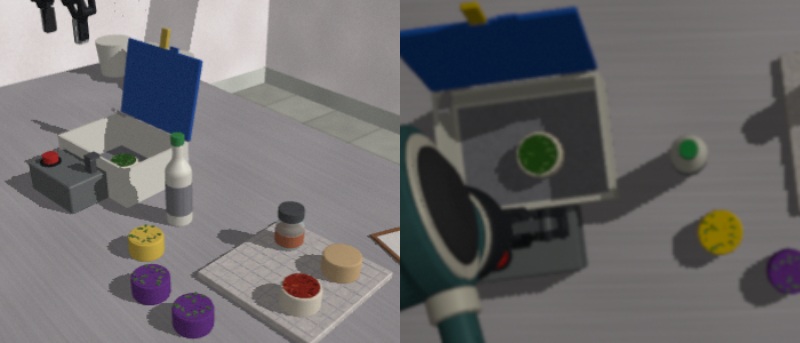

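The cheese lies flat in the box: panel (540,153) in the top view, (123,160) in the side view. The lid stands open, the button is up, the bystanders haven't moved, and the arm is clear.

```bash
python3 -c "
from rig import bot
print(bot.close_job())"
```

```text
the job is handed in; nothing more can be done
None
```

I handed the job in at about 25 s. In the last pictures the lid rests open on its stop, the green cheese lies flat in the box, the button is up and the other items are where they stood; the judge's result was not shown.

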